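# Take the pellet-press die apart onto its holders

### The arm

A 7-joint arm with a two-finger parallel gripper is mounted at the origin on a cart in front of the work surface, level with it; the furniture and walls round the work are solid. World frame = base frame: x ahead of the robot, y to its left, z up, the work surface at z = 0. Lengths are in m, angles in degrees, forces in N, time in s.
With the tool pointing down it reaches from about 0.4 to 0.875 m from the base axis. Payload 6.5 kg.
Tool frame: the origin (TCP) lies between the finger pads; the fingertips stand finger_overhang ahead of it and the grasp point (between the pads) lies 3 mm ahead of it (finger_overhang is the distance from the TCP to the fingertips, in m); z points along the fingers, y is the line along which they close (so a half turn about z gives the same grasp; the last joint's range is limited). The gripper opens to 88 mm and grips with 3 to 60 N. Pads are 18 mm wide; open, the fingers measure 123 mm over their backs; the gripper's body (75 mm by 187 mm) begins 45 mm behind the grasp point.
Start: joints at [66.509, 30.733, -0.252, 88.115, 0.149, 61.152, -4.079], TCP at [0.219, -0.612, 0.261] pointing down, gripper open.
Joint ranges: [-154.64, 154.64], [-21.42, 123.67], [-72.66, 72.17], [13.99, 137.28], [-74.86, 254.86], [10.95, 109.41], [-158.01, 158.01]. Speed limits (degrees/s): [136.94, 136.94, 180, 180, 180, 180, 180].

### API

Orientations are given as a 3x3 rotation matrix whose columns are the frame's x, y, z axes.
In Python, from station import state, read_camera, calibration, hand_in, finger_overhang gives the robot as it stands.
- The arm moves only by the tool play_rows, never from a script. Its argument "motion" is a list that holds one entry, the list of rows, each a list of 7 numbers: the shift along the tool's x, y, z in mm, then the turn, a rotation vector about the tool's x, y, z in degrees, then the finger opening in mm, from 0 to 88.1. A call has 1 to 12 rows; each row shifts and turns the commanded pose from where the row before left it, along the tool's axes as they then stand; what a row does not reach is not made up. A row lasts 1/12 s, in which the tool goes at most 41.7 mm and 7.16 degrees, less where a joint would pass 70% of its speed; a pose out of reach is approached as far as the arm can. A call with a gripper value outside its range is refused whole. The fingers move at their own pace and stop on an object; "squeeze" is the grip in N (left out, the last holds). Time passes only in rows, so rows that do not move let the fingers close. It gives the time, the measured TCP pose, the force, the opening and the grip force at its end, in the units of the state.
- state(): the state, without advancing time (a new reading comes with each control period).
- read_camera(name): name is "scene" or "top" or "wrist"; returns the picture (400x640x3 uint8, red, green, blue); there is no depth.
- calibration(name): a dict with "intrinsics" (3x3 intrinsics, pixels), "R" (3x3) and "t" (3): a world point X has camera coordinates R X + t. Camera axes: x right, y down, z forward; pixel columns grow to the right and rows downward; lengths in m; the calibration is good to about 2 mm. A picture is of the moment at which its call begins: read the wrist's pose just before it. calibration takes no time and is no camera call; for the wrist camera it gives the pose at the moment of the call.
- hand_in(): hands the job in; it is judged then, once.
The state is a dict: "time": time; "joint_positions": joint angles; "joint_vel": joint speeds; "effort": joint torques, N m; "tool_pos": TCP position; "eef_rot": TCP orientation; "wrist_force": force on the tool from outside, world axes, zero at the start; "wrist_torque": the same for the moment, N m; "finger_gap": finger opening in m; "grip_force": force on a finger pad.
Only numpy, scipy, OpenCV 4.12 (cv2) and the standard library are available. Lean on these libraries where they do the work, as an engineer would, in place of code of your own. Each camera call takes 0.05 s, during which the arm holds its last target. There are 200 camera calls.

### The job

The steel pellet die stands assembled on the bench after pressing. Take it apart from the top down and set every part upright on its own grey holder, never setting the plunger, ring or sleeve down on the tiles, which would scratch their lapped faces: the plunger stands in the hole of the deep cup, the guide ring goes over the short pin, the sleeve over the tall pin, and the base over the wide low boss. Lower each part gently until it rests fully down on its holder, do not drop it or tip it over, and leave the timer and the vial where they are.

Things in the scene. Friction and masses are not known exactly. Their poses are not given: they have to be found in the camera images.
- plunger_head (a point): Plunger, top part of the die: shaft 24 mm across, 66 mm long, under a round head 34 mm across, 18 mm tall. This point: the centre of the head (grip it there); the shaft's foot is 75 mm below. In the die the shaft runs 58 mm deep, 2 mm play all round, through ring and sleeve; 8 mm of bare shaft shows under the head. Steel, 0.34 kg. z is its axis, up as it stands; all die parts are round.
- ring_center (a point): Guide ring, second from the top: knurled steel band 42 mm across, 22 mm tall, bore 28 mm, with a lip 34 mm across, 5 mm deep under it, loose in the sleeve's mouth. This point: on the axis, half-way up the band (lip's end 16 mm below). In the stack the sleeve's top, 5 mm wider all round, lies right under the band: fingertips must stay above it. 0.13 kg.
- sleeve_center (a point): Sleeve (die body), third from the top: smooth steel tube 52 mm across, 44 mm tall, bore 28 mm. This point: on the axis, half-way up. In the stack it stands on the base, which is 7 mm wider all round, with the base's spigot (25 mm across, 8 mm tall) in its bore. 0.45 kg.
- base_center (a point): Die base, the lowest part: steel disc 66 mm across, 26 mm tall, with a spigot 25 mm across, 8 mm tall on top and a hollow 54 mm across, 6 mm deep in its underside. This point: the centre of the disc, 13 mm above its underside. It stands loose on the tiles (z = 0) with the other parts stacked on it. 0.55 kg.
- plunger_seat (a point): The plunger's place: centre of the floor of the hole in a grey plastic round cup, 62 mm across, 30 mm tall, fixed to the bench. The hole is 36 mm across, 24 mm deep; its floor (this point) is 6 mm above the bench. The plunger stands in it shaft down, its head's centre then 75 mm above this point.
- ring_seat (a point): The guide ring's place: grey plastic round holder 60 mm across, 12 mm thick, fixed to the bench, with a short upright metal pin 16 mm across, 12 mm tall in the middle. This point: at the pin's foot, level with the holder's flat top. The ring goes over the pin, lip down; its point then lies 16 mm above this one.
- sleeve_seat (a point): The sleeve's place: grey plastic round holder 72 mm across, 12 mm thick, fixed to the bench, with a tall upright metal pin 16 mm across, 34 mm tall in the middle. This point: at the pin's foot, level with the holder's flat top. The sleeve goes over the pin and stands on the flat, its centre 22 mm above this point.
- base_seat (a point): The base's place: grey plastic round holder 88 mm across, 12 mm thick, fixed to the bench, with a wide low metal boss 40 mm across, 5 mm tall in the middle that enters the hollow under the base. This point: on the axis, level with the holder's flat top, on which the base stands spigot up, its point 13 mm above this one.
- timer_center (a point): Bystander, loose: a small white digital timer standing on the bench, 24 x 64 x 52 mm; its centre.
- vial_center (a point): Bystander, loose: a small screw-cap vial with green liquid and white cap standing on the bench, 27 mm across, 60 mm tall; its centre.
There are look-alikes about, which are no part of the job. Leave any blue look-alike of the part that bears ring_seat alone.

How it is judged:
By the outcome, as a careful person would: the job done as asked, in the order asked, and still so for the second after the job is handed in, with the robot touching nothing.
It also fails if it takes over 109 s, if anything falls off the work surface, if the arm or the gripper's body presses on something with over 40 N, if the wrist force passes 120 N, or if a joint passes its speed limit or range.

## Working session

There is one attempt and no reset: what is moved stays moved. The work goes in short steps, Python scripts to look and compute and a tool call to move; the robot and the scene stay as the last step left them, time stands still between calls to the robot, and variables do not carry over. Pictures are saved under pics/ and viewed, at most 14 in all, crops included, and the job is handed in when it is done.

Besides the shell and the picture viewer there is one more tool, called after "Call:" as name(argument=value, ...) on one line, values as JSON. play_rows: Moves the arm, as the interface text tells. Its arguments: {"type":"object","properties":{"motion":{"type":"array"},"squeeze":{"type":"number"}},"required":["motion"]}

```bash
mkdir -p pics; ls
python3 - <<'E'
from station import *
import cv2,numpy as np
s=state();print(s['time'],s['tool_pos'],np.round(s['eef_rot'],3).tolist(),finger_overhang,s['finger_gap'])
for n in('scene','top'):
    im=read_camera(n);cv2.imwrite(f'pics/{n}0.png',im[...,::-1])
    c=calibration(n);print(n,np.round(c['intrinsics'],1).tolist(),np.round(c['R'],3).tolist(),np.round(c['t'],3))
E
```

```text
pics
0.0 [ 0.2188899  -0.61142536  0.25984594] [[0.941, 0.337, -0.001], [0.337, -0.941, 0.002], [-0.0, -0.002, -1.0]] 0.022 0.08838123779227397
scene [[398.5, 0.0, 322.4], [0.0, 398.5, 196.1], [0.0, 0.0, 1.0]] [[-0.511, -0.859, 0.01], [-0.352, 0.199, -0.915], [0.784, -0.471, -0.404]] [0.337 0.268 0.831]
top [[382.5, 0.0, 319.1], [0.0, 382.5, 198.3], [0.0, 0.0, 1.0]] [[-0.061, -0.998, -0.004], [-0.977, 0.061, -0.204], [0.204, -0.008, -0.979]] [0.068 0.547 0.997]
```

View pics/scene0.png

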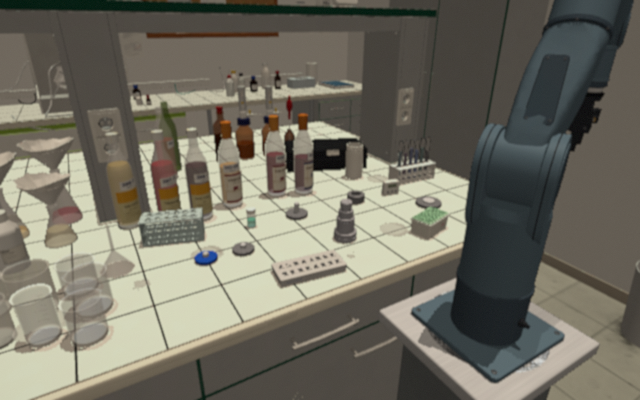

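View pics/top0.png

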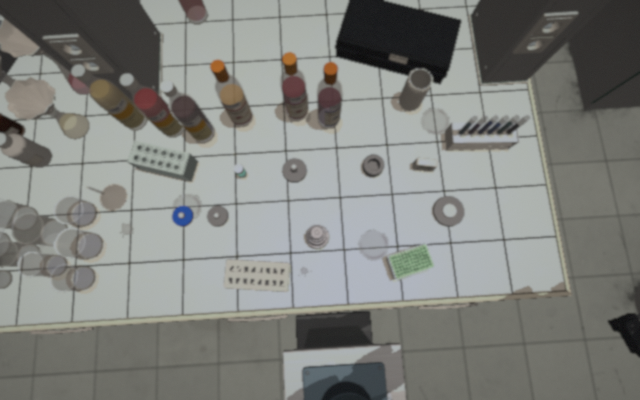

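Scene view: the die is at (345,222). The holders are the tall pin (297,212), short pin (243,248), cup (356,196) and wide boss (429,202), with the blue look-alike at (206,257).
Top view: die (317,236), sleeve holder (294,170), ring holder (217,215), blue (183,215, avoid), cup (373,165), base holder (449,210), timer (425,163), vial (240,170).

Candidates for ring_seat in the top view are grey (217,215), blue (183,215) and the tall pin (294,170). I choose grey (217,215). Next is one close crop mosaic.

Run:
```python
import cv2,numpy as np
t=cv2.imread('pics/top0.png');s=cv2.imread('pics/scene0.png')
def c(im,u,v): return cv2.resize(im[v-16:v+17,u-16:u+17],(200,200),interpolation=cv2.INTER_NEAREST)
r1=[c(t,*p) for p in((317,236),(217,215),(294,170),(373,165))]
r2=[c(t,449,210),c(s,429,202),c(s,243,248),c(s,297,212)]
r3=[c(s,356,196),c(s,345,208),c(s,345,230),c(t,183,215)]
cv2.imwrite('pics/mos.png',np.vstack([np.hstack(r) for r in(r1,r2,r3)]))
```

```text
(no output)
```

View pics/mos.png

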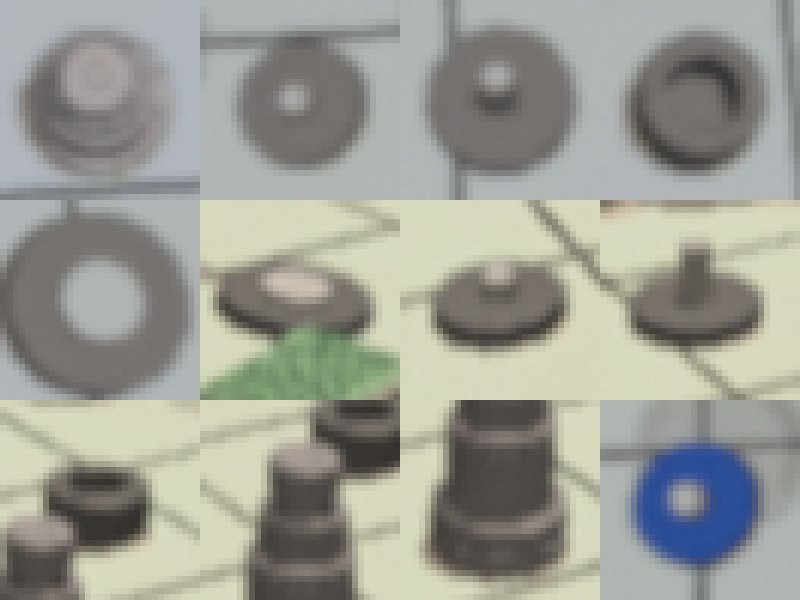

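The crops confirm the grey short-pin holder, tall-pin holder, cup, boss and die. The blue one stays alone. Next I triangulate.

```bash
cat > h.py <<'E'
import numpy as np,cv2
from station import *
def ray(c,p):
    R=np.array(c['R']);d=R.T@np.linalg.inv(c['intrinsics'])@[p[0],p[1],1];return -R.T@np.array(c['t']),d/np.linalg.norm(d)
def plane(c,p,z):
    o,d=ray(c,p);return o+d*(z-o[2])/d[2]
def tri(rs):
    A=sum(np.eye(3)-np.outer(d,d) for o,d in rs);b=sum((np.eye(3)-np.outer(d,d))@o for o,d in rs);X=np.linalg.solve(A,b)
    return X,[round(1000*np.linalg.norm((X-o)-d*(d@(X-o))),1) for o,d in rs]
def proj(c,X):
    q=np.array(c['intrinsics'])@(np.array(c['R'])@X+c['t']);return q[:2]/q[2]
def goto(x,y,z): # shift in tool mm from current pose
    s=state();return np.round(1000*np.array(s['eef_rot']).T@(np.array([x,y,z])-s['tool_pos']),1)
E
python3 - <<'E'
from h import *
T=calibration('top');S=calibration('scene')
for n,a,b,z in (('head',(316.5,231.9),(345.8,201.4),.144),('ringpin',(216,215),(242.5,242.7),.024),('slpin',(293.3,166),(296.3,202.4),.046),('boss',(449.7,210),(428.5,199.2),.017),('cup',(373,163.8),(356,194.4),.03)):
    X,e=tri([ray(T,a),ray(S,b)]);print(n,X.round(3),e,z,plane(T,a,z).round(3),plane(S,b,z).round(3))
for n,a in(('timer',(425,163)),('vial',(240,170)),('rack',(257,275)),('rack2',(410,262))): print(n,plane(T,a,.03).round(3))
W=calibration('wrist');s=state();R=np.array(W['R']);o=-R.T@W['t'];E=np.array(s['eef_rot'])
print(E.T@(o-s['tool_pos']),(E.T@R.T).round(3),W['intrinsics'])
print(s['joint_positions'])
E
```

```text
head [0.452 0.047 0.114] [np.float64(0.4), np.float64(0.4)] 0.144 [0.448 0.047 0.144] [0.398 0.085 0.144]
ringpin [0.528 0.329 0.023] [np.float64(1.1), np.float64(1.1)] 0.024 [0.527 0.328 0.024] [0.528 0.33  0.024]
slpin [0.651 0.102 0.043] [np.float64(0.1), np.float64(0.1)] 0.046 [0.651 0.102 0.046] [0.646 0.105 0.046]
boss [ 0.502 -0.334  0.016] [np.float64(0.3), np.float64(0.3)] 0.017 [ 0.502 -0.333  0.017] [ 0.501 -0.332  0.017]
cup [ 0.649 -0.129  0.023] [np.float64(1.5), np.float64(1.5)] 0.03 [ 0.648 -0.127  0.03 ] [ 0.634 -0.12   0.03 ]
timer [ 0.641 -0.276  0.03 ]
vial [0.653 0.256 0.03 ]
rack [0.354 0.216 0.03 ]
rack2 [ 0.364 -0.202  0.03 ]
[ 0.07335124  0.00064515 -0.12460961] [[-0.    -0.96  -0.28 ]
 [ 1.    -0.001  0.   ]
 [-0.    -0.28   0.96 ]] [[287.28221131   0.         321.65067701]
 [  0.         287.28221131 195.55937243]
 [  0.           0.           1.        ]]
[66.50935557 30.77445639 -0.25377589 88.16394032  0.14775829 61.15246354
 -4.0780456 ]
```

Call:
play_rows(motion=[[[0,0,0,0,0,6.5,88],[0,0,0,0,0,6.6,88],[0,0,0,0,0,6.6,88],[26,-26,0,0,0,0,88],[26,-26,0,0,0,0,88],[26,-26,0,0,0,0,88],[26,-26,0,0,0,0,88],[26,-26,0,0,0,0,88],[26,-26,0,0,0,0,88],[26,-26,0,0,0,0,88],[26,-26,0,0,0,0,88],[26,-26,0,0,0,0,88]]])

```text
time: 1.1
tool_pos: [0.4539, -0.3763, 0.2604]
eef_rot: [[1.0, -0.0, -0.001], [-0.0, -1.0, 0.0], [-0.001, -0.0, -1.0]]
wrist_force: [0.4, 0.6, -0.2]
finger_gap: 0.0879
grip_force: 0.0
```

```bash
cat >> h.py <<'E'
def snap(n):
    c=calibration('wrist');im=read_camera('wrist')[...,::-1].copy();cv2.imwrite(f'pics/{n}.png',im);np.savez(f'pics/{n}.npz',intrinsics=c['intrinsics'],R=c['R'],t=c['t']);return c,im
E
python3 -c "
from h import *
c,_=snap('w_base');print(proj(c,[.502,-.333,.017]))"
```

```text
[286.91641031 132.68611189]
```

Call:
play_rows(motion=[[[0,-35,0,0,0,0,88],[0,-35,0,0,0,0,88],[0,-35,0,0,0,0,88],[0,-35,0,0,0,0,88],[0,-35,0,0,0,0,88],[0,-35,0,0,0,0,88],[0,-35,0,0,0,0,88],[0,-35,0,0,0,0,88],[0,-35,0,0,0,0,88],[0,-35,0,0,0,0,88],[0,-35,0,0,0,0,88],[0,-35,0,0,0,0,88]]])

```text
time: 2.15
tool_pos: [0.4526, 0.0434, 0.2606]
eef_rot: [[1.0, -0.0, -0.0], [-0.0, -1.0, -0.0], [-0.0, 0.0, -1.0]]
wrist_force: [-0.1, -0.1, 0.5]
finger_gap: 0.088
grip_force: 0.0
```

```bash
python3 -c "
from h import *
c,_=snap('w_die');print(proj(c,[.45,.047,.118]),state()['tool_pos'])
import numpy as np
a=cv2.imread('pics/w_base.png');b=cv2.imread('pics/w_die.png')
cv2.imwrite('pics/m2.png',np.vstack([cv2.resize(a,(480,300)),cv2.resize(b,(480,300))]))"
```

```text
[317.6785246  193.59534762] [0.45250468 0.0510827  0.26092883]
```

View pics/m2.png

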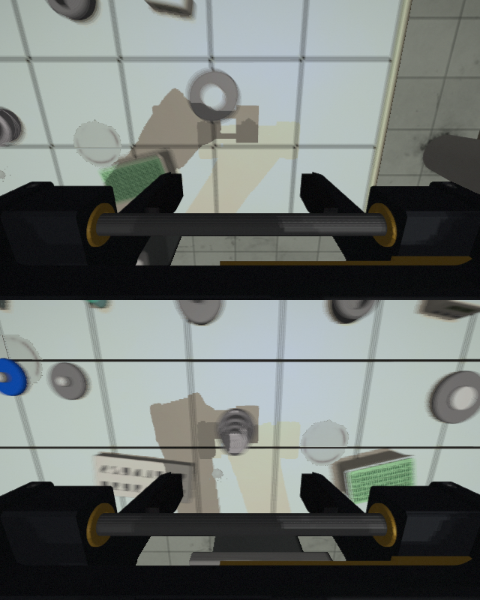

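The upper frame shows the base holder at about (285,128) in full pixels. The lower frame is blurred and shows the die at about (315,182). The arm has now settled, so I take a fresh picture.

```bash
python3 -c "
from h import *
c,im=snap('w_die2');print(proj(c,[.45,.047,.118]),state()['tool_pos'])
cv2.imwrite('pics/c1.png',cv2.resize(im[140:240,250:390],None,fx=5,fy=5,interpolation=cv2.INTER_CUBIC))"
```

```text
[326.13814795 193.5945516 ] [0.45268831 0.04772077 0.26080407]
```

View pics/c1.png

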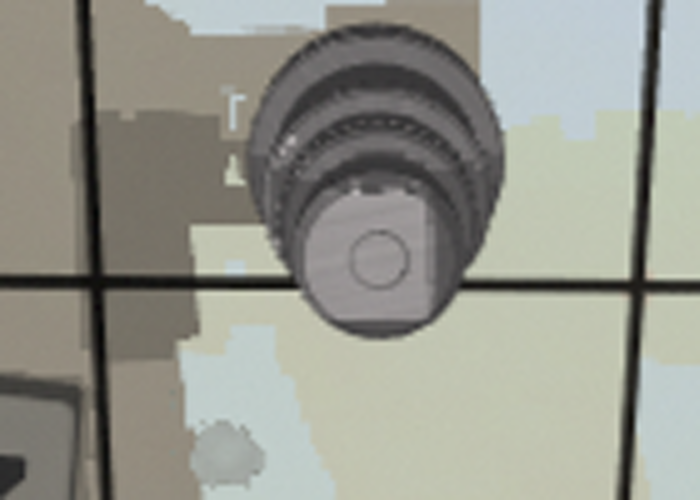

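The head-top engraved circle is at full pixel (325.6,191.6), and the base disc spans u 299–350.

```bash
python3 -c "
from h import *
c=np.load('pics/w_die2.npz');T=calibration('top');S=calibration('scene')
print(tri([ray(c,(325.6,191.6)),ray(T,(316.5,231.9))]),tri([ray(c,(325.6,191.6)),ray(S,(345.8,201.4))]),tri([ray(c,(325.6,191.6)),ray(T,(316.5,231.9)),ray(S,(345.8,201.4))]))
p=plane(c,(325.6,191.6),.118);print(p,plane(c,(324.7,170),.026),goto(p[0],p[1],.117))"
```

```text
(array([0.45128414, 0.04732349, 0.11538655]), [np.float64(0.2), np.float64(0.2)]) (array([0.45117757, 0.04783981, 0.11423026]), [np.float64(0.4), np.float64(0.4)]) (array([0.45133457, 0.04755621, 0.11416108]), [np.float64(0.4), np.float64(0.4), np.float64(0.6)])
[0.45199839 0.04754403 0.118     ] [0.45503634 0.04784098 0.026     ] [ -0.7   0.5 143.8]
```

Call:
play_rows(motion=[[[-0.7,0.4,0,0,0,0,88],[0,0,20,0,0,0,88],[0,0,20,0,0,0,88],[0,0,20,0,0,0,80],[0,0,20,0,0,0,70],[0,0,20,0,0,0,60],[0,0,18,0,0,0,50],[0,0,12,0,0,0,48],[0,0,8,0,0,0,46],[0,0,5,0,0,0,46],[0,0,0,0,0,0,44],[0,0,0,0,0,0,42]]], squeeze=25)

```text
time: 3.25
tool_pos: [0.4526, 0.0413, 0.1179]
eef_rot: [[1.0, -0.001, 0.0], [-0.001, -1.0, -0.0], [0.0, 0.0, -1.0]]
wrist_force: [0.1, 0.7, -0.2]
finger_gap: 0.0421
grip_force: 0.4
```

Call:
play_rows(motion=[[[0,0,0,0,0,0,38],[0,0,0,0,0,0,35],[0,0,0,0,0,0,33],[0,0,0,0,0,0,31],[0,0,0,0,0,0,29],[0,0,0,0,0,0,27],[0,0,0,0,0,0,27],[0,0,0,0,0,0,27]]], squeeze=25)

```text
time: 3.92
tool_pos: [0.4532, 0.0424, 0.1184]
eef_rot: [[1.0, 0.001, 0.002], [0.001, -1.0, 0.001], [0.002, -0.001, -1.0]]
wrist_force: [-1.2, 4.5, 7.5]
finger_gap: 0.0334
grip_force: 24.8
```

```bash
python3 -c "
from h import *
print(state()['tool_pos'],state()['wrist_force'])
c,im=snap('w_g1');t=read_camera('top')[...,::-1];s=read_camera('scene')[...,::-1]
t0=cv2.imread('pics/top0.png');s0=cv2.imread('pics/scene0.png')
f=lambda a,u,v:cv2.resize(a[v-30:v+30,u-40:u+40],(400,300),interpolation=cv2.INTER_CUBIC)
cv2.imwrite('pics/g1.png',np.vstack([np.hstack([f(s0,345,222),f(s,345,222)]),np.hstack([f(t0,317,236),f(im,325,185)])]))
print(state()['tool_pos'],state()['wrist_force'])"
```

```text
[0.45319533 0.04240263 0.11841853] [-1.1711094   4.46849523  7.50498341]
[0.45321256 0.04241107 0.11843034] [-0.95211473  4.20917222  6.40597005]
```

View pics/g1.png

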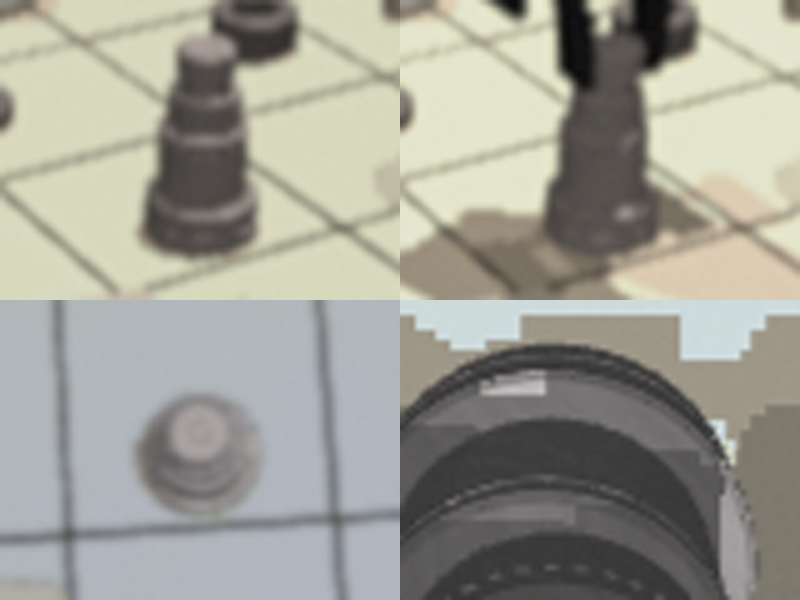

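Call:
play_rows(motion=[[[0,-1.5,0,0,0,0,27],[0,-1.5,0,0,0,0,27],[0,0,-1,0,0,0,27],[0,0,-3,0,0,0,27],[0,0,-4,0,0,0,27],[0,0,-4,0,0,0,27],[0,0,0,0,0,0,27]]])

```text
time: 4.65
tool_pos: [0.4526, 0.0446, 0.1304]
eef_rot: [[1.0, -0.0, 0.001], [-0.0, -1.0, 0.0], [0.001, -0.0, -1.0]]
wrist_force: [0.1, -0.6, -2.0]
finger_gap: 0.0334
grip_force: 24.8
```

Call:
play_rows(motion=[[[0,0,-4,0,0,0,27],[0,0,-6,0,0,0,27],[0,0,-8,0,0,0,27],[0,0,-10,0,0,0,27],[0,0,-10,0,0,0,27],[0,0,-10,0,0,0,27],[0,0,-10,0,0,0,27],[0,0,-10,0,0,0,27],[0,0,-12,0,0,0,27],[0,0,-10,0,0,0,27],[0,0,0,0,0,0,27],[0,0,0,0,0,0,27]]])

```text
time: 5.65
tool_pos: [0.4527, 0.0447, 0.2203]
eef_rot: [[1.0, -0.0, 0.001], [-0.0, -1.0, 0.0], [0.001, -0.0, -1.0]]
wrist_force: [-0.6, 0.3, -3.6]
finger_gap: 0.0333
grip_force: 24.9
```

Call:
play_rows(motion=[[[15,15,0,0,0,0,27],[18,18,0,0,0,0,27],[18,18,0,0,0,0,27],[18,18,0,0,0,0,27],[18,18,0,0,0,0,27],[18,18,0,0,0,0,27],[15,15,0,0,0,0,27],[10,10,0,0,0,0,27],[0,0,0,0,0,0,27],[0,0,0,0,0,0,27],[0,0,0,0,0,0,27]]])

```text
time: 6.57
tool_pos: [0.5814, -0.0842, 0.2189]
eef_rot: [[1.0, 0.001, -0.002], [0.001, -1.0, 0.001], [-0.002, -0.001, -1.0]]
wrist_force: [0.2, 0.5, -2.7]
finger_gap: 0.0337
grip_force: 24.8
```

```bash
python3 -c "
from h import *
c,im=snap('w_cup');print(state()['tool_pos'],proj(c,[.648,-.127,.03]),proj(c,[.45,.047,.09]),proj(c,[.651,.102,.012]))
cv2.imwrite('pics/cup.png',im)"
```

```text
[ 0.58138367 -0.08407645  0.21911962] [362.17650126 118.0746747 ] [196.16832735 315.0616069 ] [153.88802774 114.79438307]
```

View pics/cup.png

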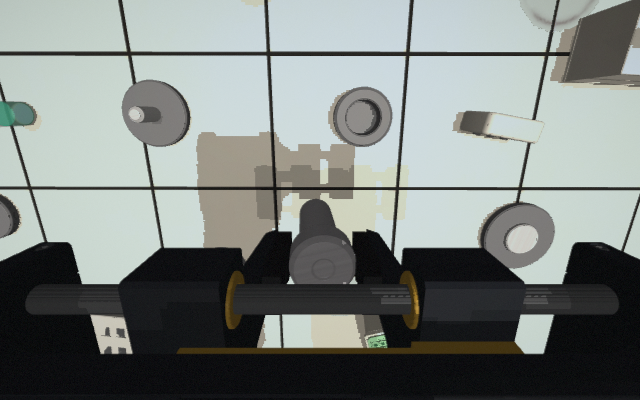

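The plunger is held upright, with its head at (323,262). The cup is at (362,116), the sleeve holder at (156,113) with its pin top at (136,115), and the base boss at (522,239). I fit ellipses to the grey components.

```bash
python3 -c "
from h import *
c=np.load('pics/w_cup.npz');im=cv2.imread('pics/w_cup.png').astype(int)
m=((im.max(2)<160)&(im.max(2)-im.min(2)<14)).astype(np.uint8)
m=cv2.morphologyEx(m,cv2.MORPH_OPEN,np.ones((9,9)))
for k in cv2.findContours(m,cv2.RETR_EXTERNAL,cv2.CHAIN_APPROX_NONE)[0]:
    if cv2.contourArea(k)>1500 and k[:,0,1].max()<290: print(cv2.boundingRect(k),[np.round(v,1) for v in cv2.fitEllipse(k)])
T=calibration('top');S=calibration('scene')
for n,p,q,z in(('cup',(362,116.5),(373,163.8),.03),('slpin',(136,115),(293.3,166),.046),('sldisc',(156,113),None,.012),('boss',(522,239),(449.7,210),.017)):
    print(n,plane(c,p,z).round(4), tri([ray(c,p),ray(T,q)]) if q else '')
"
```

```text
(333, 87, 59, 60) [array([362.3, 116.4]), array([57.7, 60.2]), np.float64(31.3)]
(123, 80, 67, 67) [array([157.7, 112.6]), array([59. , 72.2]), np.float64(145.7)]
(566, 0, 74, 82) [array([603. ,  42.2]), array([55.1, 96.2]), np.float64(34.0)]
cup [ 0.6496 -0.1268  0.03  ] (array([ 0.64949598, -0.12753202,  0.02401576]), [np.float64(0.0), np.float64(0.0)])
slpin [0.6512 0.1007 0.046 ] (array([0.65120181, 0.10198048, 0.04400851]), [np.float64(0.0), np.float64(0.0)])
sldisc [0.6529 0.0993 0.012 ] 
boss [ 0.5032 -0.3325  0.017 ] (array([ 0.50225947, -0.33412537,  0.01500849]), [np.float64(0.1), np.float64(0.1)])
```

Call:
play_rows(motion=[[[12,8,0,0,0,0,27],[20,12,0,0,0,0,27],[20,12,0,0,0,0,27],[12,8,0,0,0,0,27],[4,3,10,0,0,0,27],[0,0,16,0,0,0,27],[0,0,16,0,0,0,27],[0,0,16,0,0,0,27],[0,0,14,0,0,0,27],[0,0,10,0,0,0,27],[0,0,8,0,0,0,27],[0,0,0,0,0,0,27]]])

```text
time: 7.62
tool_pos: [0.6491, -0.1278, 0.1278]
eef_rot: [[1.0, 0.0, -0.003], [0.0, -1.0, 0.001], [-0.003, -0.001, -1.0]]
wrist_force: [-0.3, -0.2, -3.5]
finger_gap: 0.0336
grip_force: 24.9
```

Call:
play_rows(motion=[[[0,0,0,0,0,0,27],[0,0,0,0,0,0,27]]])

```text
time: 7.78
tool_pos: [0.651, -0.1284, 0.1305]
eef_rot: [[1.0, -0.0, 0.001], [-0.0, -1.0, -0.0], [0.001, 0.0, -1.0]]
wrist_force: [-0.5, -0.3, -1.9]
finger_gap: 0.033
grip_force: 24.9
```

```bash
python3 -c "
from h import *
c,im=snap('w_cup2');s=read_camera('scene')[...,::-1];t=read_camera('top')[...,::-1]
f=lambda a,u,v:cv2.resize(a[v-30:v+30,u-40:u+40],(400,300),interpolation=cv2.INTER_CUBIC)
cv2.imwrite('pics/cup2.png',np.vstack([np.hstack([f(s,356,186),f(t,373,165)]),np.hstack([f(s,345,222),cv2.resize(im,(400,300))])]))
print(state()['tool_pos'],state()['wrist_force'])"
```

```text
[ 0.6509745  -0.12844923  0.13060714] [ 0.2462864  -0.41683742 -3.87440212]
```

View pics/cup2.png

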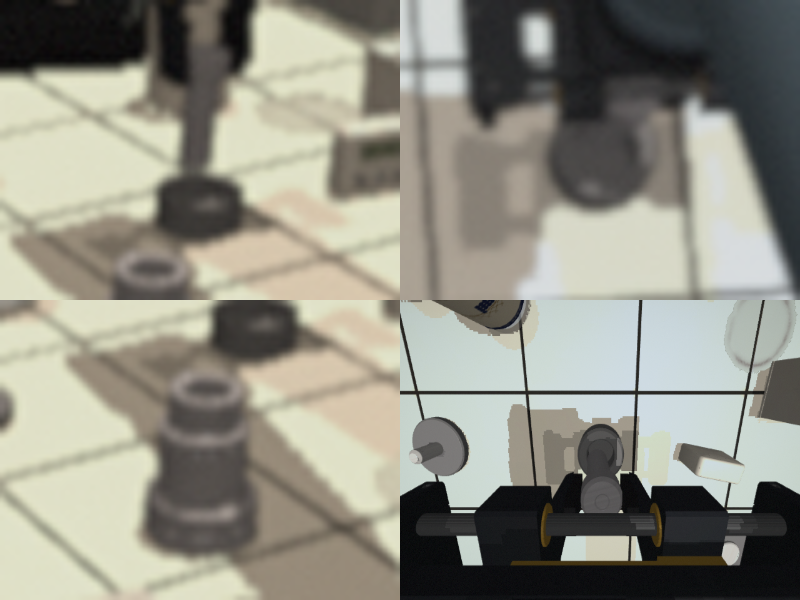

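The plunger is centred above the cup, and the rest of the die is still standing. I lower it.

Call:
play_rows(motion=[[[-0.7,-1,0,0,0,0,27],[0,0,5,0,0,0,27],[0,0,5,0,0,0,27],[0,0,5,0,0,0,27],[0,0,5,0,0,0,27],[0,0,5,0,0,0,27],[0,0,4,0,0,0,27],[0,0,3,0,0,0,27],[0,0,2,0,0,0,27],[0,0,1,0,0,0,27],[0,0,0,0,0,0,27],[0,0,0,0,0,0,27]]])

```text
time: 8.93
tool_pos: [0.6498, -0.1274, 0.0949]
eef_rot: [[1.0, -0.0, 0.0], [-0.0, -1.0, -0.0], [0.0, 0.0, -1.0]]
wrist_force: [0.1, -0.7, -2.6]
finger_gap: 0.0335
grip_force: 24.9
```

Call:
play_rows(motion=[[[0,0,1,0,0,0,27],[0,0,1,0,0,0,27],[0,0,1,0,0,0,27],[0,0,0,0,0,0,27],[0,0,0,0,0,0,27]]])

```text
time: 9.35
tool_pos: [0.6496, -0.1273, 0.0916]
eef_rot: [[1.0, -0.0, -0.0], [-0.0, -1.0, 0.0], [-0.0, -0.0, -1.0]]
wrist_force: [-0.6, -0.5, -3.5]
finger_gap: 0.0333
grip_force: 24.9
```

Call:
play_rows(motion=[[[0,0,0.6,0,0,0,27],[0,0,0.6,0,0,0,27],[0,0,0.6,0,0,0,27],[0,0,0.4,0,0,0,27],[0,0,0,0,0,0,27],[0,0,0,0,0,0,27]]])

```text
time: 9.85
tool_pos: [0.6506, -0.1273, 0.0905]
eef_rot: [[1.0, 0.0, 0.002], [0.0, -1.0, -0.0], [0.002, 0.0, -1.0]]
wrist_force: [0.5, 0.5, 5.1]
finger_gap: 0.0331
grip_force: 24.7
```

Call:
play_rows(motion=[[[0,0,-0.3,0,0,0,34],[0,0,0,0,0,0,36],[0,0,0,0,0,0,38],[0,0,0,0,0,0,42],[0,0,0,0,0,0,50],[0,0,0,0,0,0,60],[0,0,0,0,0,0,65],[0,0,-10,0,0,0,65],[0,0,-25,0,0,0,65],[0,0,-30,0,0,0,65],[0,0,-30,0,0,0,65],[0,0,-10,0,0,0,65]]])

```text
time: 10.85
tool_pos: [0.6521, -0.1278, 0.2004]
eef_rot: [[1.0, -0.0, 0.007], [-0.0, -1.0, -0.001], [0.007, 0.001, -1.0]]
wrist_force: [0.9, -0.9, -0.1]
finger_gap: 0.0651
grip_force: 0.0
```

Call:
play_rows(motion=[[[-18,-16,-10,0,0,0,65],[-20,-18,0,0,0,0,65],[-20,-18,0,0,0,0,65],[-20,-18,0,0,0,0,65],[-20,-18,0,0,0,0,65],[-20,-18,0,0,0,0,65],[-20,-18,0,0,0,0,65],[-20,-18,0,0,0,0,65],[-20,-18,0,0,0,0,65],[-16,-12,0,0,0,0,65],[0,0,0,0,0,0,65],[0,0,0,0,0,0,65]]])

```text
time: 11.85
tool_pos: [0.4554, 0.045, 0.2051]
eef_rot: [[1.0, 0.002, 0.0], [0.002, -1.0, -0.0], [0.0, 0.0, -1.0]]
wrist_force: [0.8, -0.2, 1.5]
finger_gap: 0.0651
grip_force: 0.0
```

Call:
play_rows(motion=[[[0,0,0,0,0,0,65],[0,0,0,0,0,0,65],[0,0,0,0,0,0,65]]])

```text
time: 12.1
tool_pos: [0.4565, 0.0439, 0.2048]
eef_rot: [[1.0, -0.002, 0.0], [-0.002, -1.0, -0.0], [0.0, 0.0, -1.0]]
wrist_force: [-0.7, -1.0, 1.0]
finger_gap: 0.0652
grip_force: 0.0
```

```bash
python3 -c "
from h import *
print(state()['tool_pos']);c,im=snap('w_ring');s=read_camera('scene')[...,::-1];t=read_camera('top')[...,::-1]
p=proj(c,[.452,.047,.092]);print(p,state()['tool_pos']);u,v=p.astype(int)
f=lambda a,u,v,w=40:cv2.resize(a[v-w*3//4:v+w*3//4,u-w:u+w],(400,300),interpolation=cv2.INTER_CUBIC)
print((u,v));cv2.imwrite('pics/ring.png',np.vstack([np.hstack([f(s,356,186),f(t,373,165)]),np.hstack([f(im,u,v,60),cv2.resize(im,(400,300))])]))"
```

```text
[0.45645119 0.04390436 0.20479608]
[317.81777533 205.14935981] [0.45605376 0.04418981 0.20471377]
(np.int64(317), np.int64(205))
```

View pics/ring.png

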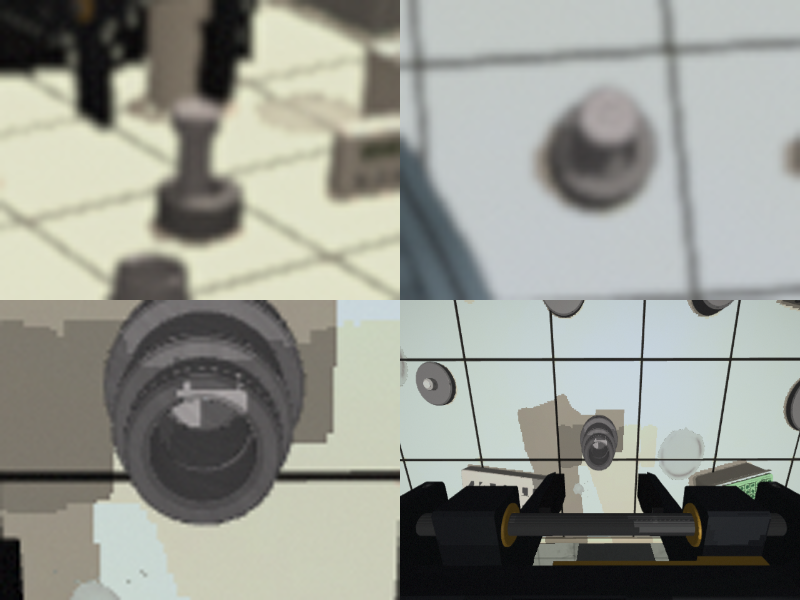

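The plunger stands upright in its cup. The ring-top centre is at about (317.9,204.1), which puts it at (0.4525,0.0467). I go down to grip it.

Call:
play_rows(motion=[[[-3.7,-2.7,0,0,0,0,65],[0,0,12,0,0,0,65],[0,0,18,0,0,0,65],[0,0,18,0,0,0,65],[0,0,18,0,0,0,65],[0,0,16,0,0,0,65],[0,0,12,0,0,0,60],[0,0,8,0,0,0,56],[0,0,4,0,0,0,54],[0,0,2,0,0,0,52],[0,0,0,0,0,0,50],[0,0,0,0,0,0,50]]])

```text
time: 13.25
tool_pos: [0.4523, 0.0474, 0.0973]
eef_rot: [[1.0, 0.0, 0.001], [0.0, -1.0, 0.0], [0.001, -0.0, -1.0]]
wrist_force: [0.7, -0.3, 0.2]
finger_gap: 0.0502
grip_force: 0.0
```

Call:
play_rows(motion=[[[0,0,0,0,0,0,48],[0,0,0,0,0,0,47]]])

```text
time: 13.42
tool_pos: [0.4524, 0.0474, 0.0973]
eef_rot: [[1.0, -0.0, 0.001], [-0.0, -1.0, 0.0], [0.001, -0.0, -1.0]]
wrist_force: [0.7, -1.2, -0.4]
finger_gap: 0.0468
grip_force: 0.0
```

Call:
play_rows(motion=[[[0,0,0,0,0,0,45],[0,0,0,0,0,0,43],[0,0,0,0,0,0,42],[0,0,0,0,0,0,40],[0,0,0,0,0,0,38],[0,0,0,0,0,0,36],[0,0,0,0,0,0,36]]], squeeze=22)

```text
time: 14.0
tool_pos: [0.452, 0.0473, 0.0969]
eef_rot: [[1.0, 0.0, 0.0], [0.0, -1.0, -0.0], [0.0, 0.0, -1.0]]
wrist_force: [-1.4, -0.2, 3.1]
finger_gap: 0.0405
grip_force: 22.0
```

Call:
play_rows(motion=[[[0,0,-1,0,0,0,36],[0,0,-3,0,0,0,36],[0,0,-4,0,0,0,36],[0,0,-6,0,0,0,36],[0,0,-10,0,0,0,36],[0,0,-15,0,0,0,36],[0,0,-20,0,0,0,36],[0,0,-20,0,0,0,36],[0,0,-15,0,0,0,36],[0,0,-8,0,0,0,36],[0,0,0,0,0,0,36],[0,0,0,0,0,0,36]]])

```text
time: 15.0
tool_pos: [0.4519, 0.0473, 0.199]
eef_rot: [[1.0, -0.0, 0.001], [-0.0, -1.0, -0.0], [0.001, 0.0, -1.0]]
wrist_force: [-0.3, -0.7, -1.3]
finger_gap: 0.0405
grip_force: 22.0
```

Call:
play_rows(motion=[[[1,-12,0,0,0,0,36],[3,-25,0,0,0,0,36],[3,-28,0,0,0,0,36],[3,-28,0,0,0,0,36],[3,-28,0,0,0,0,36],[3,-28,0,0,0,0,36],[3,-28,0,0,0,0,36],[3,-25,0,0,0,0,36],[2,-15,0,0,0,0,36],[0,-8,0,0,0,0,36],[0,0,0,0,0,0,36],[0,0,0,0,0,0,36]]])

```text
time: 16.0
tool_pos: [0.4757, 0.271, 0.1981]
eef_rot: [[1.0, -0.0, -0.001], [-0.0, -1.0, -0.002], [-0.001, 0.002, -1.0]]
wrist_force: [0.1, -0.6, -1.4]
finger_gap: 0.0405
grip_force: 22.0
```

Call:
play_rows(motion=[[[0,0,0,0,0,0,36],[0,0,0,0,0,0,36],[0,0,0,0,0,0,36]]])

```text
time: 16.25
tool_pos: [0.4762, 0.271, 0.1989]
eef_rot: [[1.0, -0.002, 0.0], [-0.002, -1.0, -0.001], [0.0, 0.001, -1.0]]
wrist_force: [-0.1, 0.2, -1.3]
finger_gap: 0.0406
grip_force: 22.0
```

```bash
python3 -c "
from h import *
print(state()['tool_pos']);c,im=snap('w_rs');s=read_camera('scene')[...,::-1]
print(proj(c,[.528,.329,.024]),state()['tool_pos'])
cv2.imwrite('pics/rs.png',np.vstack([cv2.resize(s[170:270,285:405],(480,400))[:250],cv2.resize(im,(480,300))]))"
```

```text
[0.47623363 0.27099975 0.19885218]
[264.39474839 133.97954778] [0.47617893 0.27155617 0.198909  ]
```

View pics/rs.png

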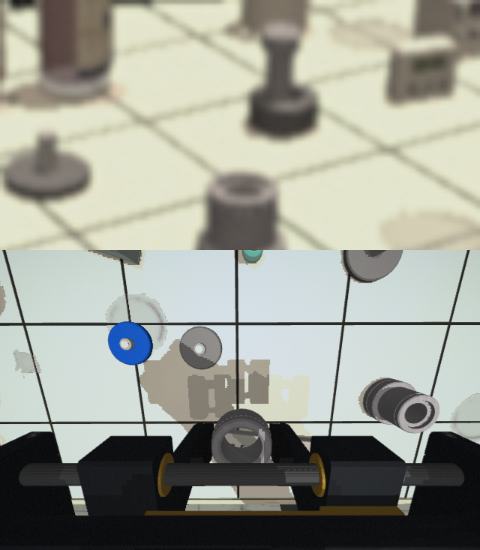

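The ring is held upright. The grey ring holder's pin is at about (266,131) and the blue look-alike is at (172,124).

```bash
python3 -c "
from h import *
c=np.load('pics/w_rs.npz');im=cv2.imread('pics/w_rs.png').astype(int)
r=im[95:165,230:305];g=r.max(2)
m=((g<170)&(g-r.min(2)<14)).astype(np.uint8);m=cv2.morphologyEx(m,cv2.MORPH_OPEN,np.ones((7,7)))
k=max(cv2.findContours(m,cv2.RETR_EXTERNAL,cv2.CHAIN_APPROX_NONE)[0],key=cv2.contourArea)
(a,b),ax,_=cv2.fitEllipse(k);print(a+230,b+95,ax);print('disc',plane(c,(a+230,b+95),.010))
q=g[int(b)-14:int(b)+18,int(a)-16:int(a)+16];ys,xs=np.nonzero(q>185);p=(xs.mean()+int(a)-16+230,ys.mean()+int(b)-14+95);print(p,len(xs),plane(c,p,.024),tri([ray(c,p),ray(calibration('top'),(216,215))]))
"
```

```text
267.4122619628906 129.92325592041016 (54.96382141113281, 57.58372497558594)
disc [0.53121289 0.32826366 0.01      ]
(np.float64(265.2604166666667), np.float64(131.42708333333331)) 96 [0.53054796 0.32796986 0.024     ] (array([0.52966649, 0.33061717, 0.01141753]), [np.float64(0.2), np.float64(0.2)])
```

Call:
play_rows(motion=[[[8,-9,0,0,0,0,36],[14,-15,0,0,0,0,36],[16,-16,10,0,0,0,36],[12,-13,14,0,0,0,36],[4,-4,20,0,0,0,36],[0,0,22,0,0,0,36],[0,0,22,0,0,0,36],[0,0,20,0,0,0,36],[0,0,14,0,0,0,36],[0,0,10,0,0,0,36],[0,0,0,0,0,0,36],[0,0,0,0,0,0,36]]])

```text
time: 17.35
tool_pos: [0.5301, 0.3294, 0.067]
eef_rot: [[1.0, -0.0, 0.0], [-0.0, -1.0, 0.0], [0.0, -0.0, -1.0]]
wrist_force: [0.7, 0.2, -0.1]
finger_gap: 0.0407
grip_force: 22.0
```

Call:
play_rows(motion=[[[0,0,0,0,0,0,36],[0,0,0,0,0,0,36]]])

```text
time: 17.52
tool_pos: [0.5308, 0.3299, 0.0681]
eef_rot: [[1.0, -0.0, 0.002], [-0.0, -1.0, 0.001], [0.002, -0.001, -1.0]]
wrist_force: [0.6, 1.1, -1.5]
finger_gap: 0.0409
grip_force: 22.0
```

```bash
python3 -c "
from h import *
print(state()['tool_pos']);c,im=snap('w_rs2');s=read_camera('scene')[...,::-1]
print(proj(c,[.53,.328,.012]),state()['tool_pos'])
cv2.imwrite('pics/rs2.png',np.hstack([cv2.resize(s[218:268,213:273],(400,333)),cv2.resize(im[130:280,230:410],(400,333))]))"
```

```text
[0.53079489 0.32988161 0.06812385]
[324.22669843 226.27558331] [0.53060249 0.32971109 0.06787019]
```

View pics/rs2.png

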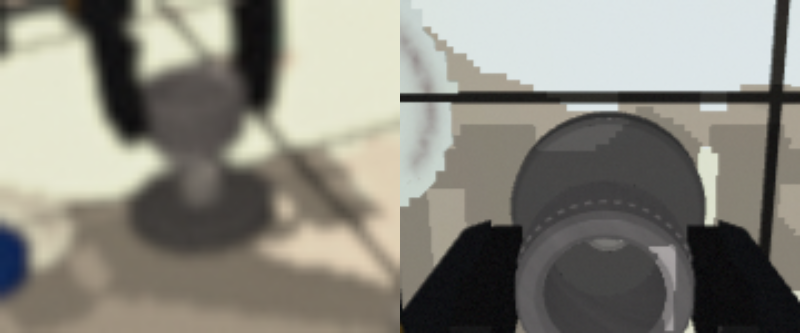

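The pin is centred under the ring bore. I lower the ring.

Call:
play_rows(motion=[[[0,1,3,0,0,0,36],[0,0,4,0,0,0,36],[0,0,4,0,0,0,36],[0,0,3,0,0,0,36],[0,0,3,0,0,0,36],[0,0,2,0,0,0,36],[0,0,1,0,0,0,36],[0,0,1,0,0,0,36],[0,0,1,0,0,0,36],[0,0,0,0,0,0,36],[0,0,0,0,0,0,36]]])

```text
time: 18.53
tool_pos: [0.53, 0.3284, 0.0449]
eef_rot: [[1.0, -0.0, 0.0], [-0.0, -1.0, 0.0], [0.0, -0.0, -1.0]]
wrist_force: [-0.3, 0.1, -1.7]
finger_gap: 0.0407
grip_force: 22.0
```

Call:
play_rows(motion=[[[0,0,0.6,0,0,0,36],[0,0,0.6,0,0,0,36],[0,0,0.6,0,0,0,36],[0,0,0,0,0,0,36],[0,0,0,0,0,0,36]]])

```text
time: 18.95
tool_pos: [0.5301, 0.3284, 0.0439]
eef_rot: [[1.0, -0.0, 0.0], [-0.0, -1.0, -0.0], [0.0, 0.0, -1.0]]
wrist_force: [-2.5, -2.8, 7.4]
finger_gap: 0.0405
grip_force: 22.0
```

Call:
play_rows(motion=[[[0,0,-0.4,0,0,0,42],[0,0,0,0,0,0,44],[0,0,0,0,0,0,46],[0,0,0,0,0,0,50],[0,0,0,0,0,0,58],[0,0,0,0,0,0,68],[0,0,0,0,0,0,75],[0,0,-10,0,0,0,78],[0,0,-30,0,0,0,78],[0,0,-38,0,0,0,78],[0,0,-38,0,0,0,78],[0,0,-30,0,0,0,78]]])

```text
time: 19.95
tool_pos: [0.5304, 0.3288, 0.1931]
eef_rot: [[1.0, 0.0, 0.002], [0.0, -1.0, 0.002], [0.002, -0.002, -1.0]]
wrist_force: [0.1, 1.2, -0.5]
finger_gap: 0.0779
grip_force: 0.0
```

Call:
play_rows(motion=[[[-6,20,-10,0,0,0,78],[-8,32,0,0,0,0,78],[-8,32,0,0,0,0,78],[-8,32,0,0,0,0,78],[-8,32,0,0,0,0,78],[-8,32,0,0,0,0,78],[-8,32,0,0,0,0,78],[-8,30,0,0,0,0,78],[-8,24,0,0,0,0,78],[-8,15,0,0,0,0,78],[0,0,0,0,0,0,78],[0,0,0,0,0,0,78]]])

```text
time: 20.95
tool_pos: [0.4521, 0.047, 0.2001]
eef_rot: [[1.0, -0.002, 0.001], [-0.002, -1.0, 0.0], [0.001, -0.0, -1.0]]
wrist_force: [0.0, 0.9, 0.3]
finger_gap: 0.0781
grip_force: 0.0
```

Call:
play_rows(motion=[[[0,0,0,0,0,0,78],[0,0,0,0,0,0,78],[0,0,0,0,0,0,78],[0,0,0,0,0,0,78]]])

```text
time: 21.28
tool_pos: [0.4522, 0.0483, 0.1994]
eef_rot: [[1.0, 0.002, 0.0], [0.002, -1.0, 0.0], [0.0, -0.0, -1.0]]
wrist_force: [0.1, 0.1, 0.8]
finger_gap: 0.0775
grip_force: 0.0
```

```bash
python3 -c "
from h import *
print(state()['tool_pos']);c,im=snap('w_sl');s=read_camera('scene')[...,::-1]
p=proj(c,[.4525,.047,.07]);print(p,proj(c,[.4525,.047,.026]),state()['tool_pos'])
u,v=p.astype(int);print(u,v);cv2.imwrite('pics/sl.png',np.hstack([cv2.resize(s[218:268,213:273],(400,333)),cv2.resize(im[v-50:v+50,u-60:u+60],(400,333))]))"
```

```text
[0.45221855 0.0482986  0.19940152]
[322.83008495 194.60170249] [322.66809114 183.1815556 ] [0.45209163 0.04790713 0.19933965]
322 194
```

View pics/sl.png

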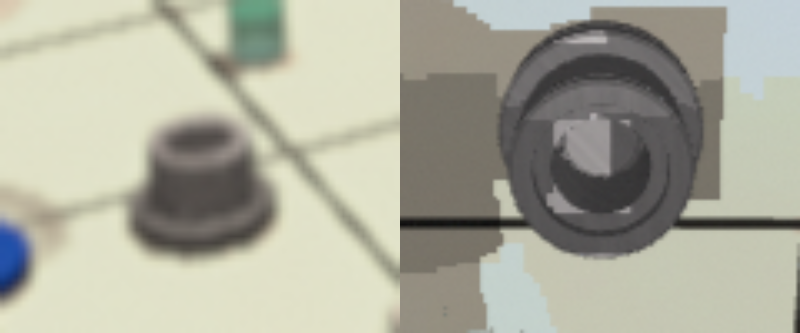

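The ring sits flat on its holder. The sleeve top centre is at (322.3,193.5), which matches (0.453,0.047). I go down to grip it.

Call:
play_rows(motion=[[[0.5,0.5,10,0,0,0,78],[0,0,20,0,0,0,78],[0,0,25,0,0,0,78],[0,0,25,0,0,0,78],[0,0,22,0,0,0,78],[0,0,18,0,0,0,76],[0,0,12,0,0,0,70],[0,0,7,0,0,0,64],[0,0,4,0,0,0,60],[0,0,0,0,0,0,58],[0,0,0,0,0,0,57],[0,0,0,0,0,0,56]]])

```text
time: 22.38
tool_pos: [0.4531, 0.0469, 0.057]
eef_rot: [[1.0, -0.0, 0.001], [-0.0, -1.0, 0.0], [0.001, -0.0, -1.0]]
wrist_force: [-0.4, -0.7, 0.2]
finger_gap: 0.056
grip_force: 0.0
```

Call:
play_rows(motion=[[[0,0,0,0,0,0,55],[0,0,0,0,0,0,54],[0,0,0,0,0,0,53],[0,0,0,0,0,0,52],[0,0,0,0,0,0,50],[0,0,0,0,0,0,47],[0,0,0,0,0,0,45],[0,0,0,0,0,0,45]]], squeeze=35)

```text
time: 23.05
tool_pos: [0.4531, 0.0477, 0.0569]
eef_rot: [[1.0, 0.001, 0.001], [0.001, -1.0, 0.001], [0.001, -0.001, -1.0]]
wrist_force: [-0.7, 4.5, 5.3]
finger_gap: 0.051
grip_force: 35.0
```

Call:
play_rows(motion=[[[0,-1,0,0,0,0,45],[0,0,-2,0,0,0,45],[0,0,-3,0,0,0,45],[0,0,-4,0,0,0,45],[0,0,-6,0,0,0,45],[0,0,-12,0,0,0,45],[0,0,-18,0,0,0,45],[0,0,-20,0,0,0,45],[0,0,-20,0,0,0,45],[0,0,-12,0,0,0,45],[0,0,-3,0,0,0,45],[0,0,0,0,0,0,45]]])

```text
time: 24.05
tool_pos: [0.4528, 0.0476, 0.1572]
eef_rot: [[1.0, -0.0, 0.002], [-0.0, -1.0, -0.0], [0.002, 0.0, -1.0]]
wrist_force: [0.1, 0.8, -3.6]
finger_gap: 0.0513
grip_force: 35.0
```

Call:
play_rows(motion=[[[8,-2,0,0,0,0,45],[15,-4,0,0,0,0,45],[20,-5,0,0,0,0,45],[25,-7,0,0,0,0,45],[28,-8,0,0,0,0,45],[28,-8,0,0,0,0,45],[25,-7,0,0,0,0,45],[22,-6,0,0,0,0,45],[15,-3,0,0,0,0,45],[10,-1,0,0,0,0,45],[2,0,0,0,0,0,45],[0,0,0,0,0,0,45]]])

```text
time: 25.05
tool_pos: [0.6502, 0.0987, 0.1546]
eef_rot: [[1.0, -0.0, -0.002], [-0.0, -1.0, -0.001], [-0.002, 0.001, -1.0]]
wrist_force: [-0.5, -0.4, -3.8]
finger_gap: 0.0503
grip_force: 35.0
```

Call:
play_rows(motion=[[[0,0,10,0,0,0,45],[0,0,15,0,0,0,45],[0,0,15,0,0,0,45],[0,0,10,0,0,0,45],[0,0,5,0,0,0,45],[0,0,0,0,0,0,45],[0,0,0,0,0,0,45],[0,0,0,0,0,0,45],[0,0,0,0,0,0,45]]])

```text
time: 25.8
tool_pos: [0.6511, 0.099, 0.1023]
eef_rot: [[1.0, -0.0, 0.002], [-0.0, -1.0, 0.0], [0.002, -0.0, -1.0]]
wrist_force: [0.7, 0.7, -2.9]
finger_gap: 0.0507
grip_force: 35.0
```

```bash
python3 -c "
from h import *
print(state()['tool_pos'],state()['wrist_force']);c,im=snap('w_ss');s=read_camera('scene')[...,::-1]
print(proj(c,[.652,.101,.012]))
cv2.imwrite('pics/ss.png',np.hstack([cv2.resize(s[175:235,260:332],(400,333)),cv2.resize(im[130:280,230:410],(400,333))]))"
```

```text
[0.65110017 0.09895699 0.10234022] [ 0.67964793  0.66406755 -2.87728322]
[318.83054448 207.71921224]
```

View pics/ss.png

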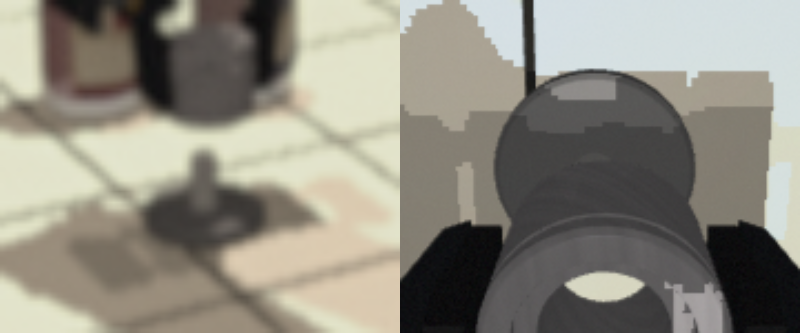

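The holder is about 3 mm to the +y side. I shift over and lower.

Call:
play_rows(motion=[[[0.7,-2.3,0,0,0,0,45],[0,0,4,0,0,0,45],[0,0,5,0,0,0,45],[0,0,5,0,0,0,45],[0,0,4,0,0,0,45],[0,0,4,0,0,0,45],[0,0,4,0,0,0,45],[0,0,4,0,0,0,45],[0,0,4,0,0,0,45],[0,0,0,0,0,0,45]]])

```text
time: 26.73
tool_pos: [0.6506, 0.101, 0.0663]
eef_rot: [[1.0, 0.0, -0.001], [0.0, -1.0, -0.0], [-0.001, 0.0, -1.0]]
wrist_force: [0.1, -1.3, -4.7]
finger_gap: 0.0509
grip_force: 35.0
```

Call:
play_rows(motion=[[[0,0,4,0,0,0,45],[0,0,4,0,0,0,45],[0,0,4,0,0,0,45],[0,0,4,0,0,0,45],[0,0,3,0,0,0,45],[0,0,2,0,0,0,45],[0,0,1,0,0,0,45],[0,0,0,0,0,0,45],[0,0,0,0,0,0,45]]])

```text
time: 27.48
tool_pos: [0.6513, 0.1012, 0.0455]
eef_rot: [[1.0, 0.0, 0.0], [0.0, -1.0, 0.0], [0.0, -0.0, -1.0]]
wrist_force: [1.1, 0.7, -3.6]
finger_gap: 0.0512
grip_force: 35.0
```

Call:
play_rows(motion=[[[0,0,0.8,0,0,0,45],[0,0,0.7,0,0,0,45],[0,0,0.6,0,0,0,45],[0,0,0.6,0,0,0,45],[0,0,0,0,0,0,45],[0,0,0,0,0,0,45]]])

```text
time: 27.98
tool_pos: [0.6512, 0.1011, 0.043]
eef_rot: [[1.0, -0.0, 0.0], [-0.0, -1.0, -0.0], [0.0, 0.0, -1.0]]
wrist_force: [-1.0, -0.7, 0.3]
finger_gap: 0.0504
grip_force: 35.0
```

Call:
play_rows(motion=[[[0,0,0.4,0,0,0,45],[0,0,0.3,0,0,0,45],[0,0,0,0,0,0,45],[0,0,0,0,0,0,45]]])

```text
time: 28.32
tool_pos: [0.6512, 0.1011, 0.043]
eef_rot: [[1.0, -0.0, 0.0], [-0.0, -1.0, -0.0], [0.0, 0.0, -1.0]]
wrist_force: [-5.0, -1.0, 7.2]
finger_gap: 0.0511
grip_force: 35.0
```

Call:
play_rows(motion=[[[0,0,-0.4,0,0,0,52],[0,0,0,0,0,0,54],[0,0,0,0,0,0,57],[0,0,0,0,0,0,62],[0,0,0,0,0,0,70],[0,0,0,0,0,0,80],[0,0,-5,0,0,0,86],[0,0,-20,0,0,0,88],[0,0,-35,0,0,0,88],[0,0,-38,0,0,0,88],[0,0,-35,0,0,0,88],[0,0,-20,0,0,0,88]]])

```text
time: 29.32
tool_pos: [0.6529, 0.1016, 0.2003]
eef_rot: [[1.0, -0.0, 0.005], [-0.0, -1.0, 0.001], [0.005, -0.001, -1.0]]
wrist_force: [0.7, -0.4, 0.0]
finger_gap: 0.0882
grip_force: 0.0
```

Call:
play_rows(motion=[[[-12,3,0,0,0,0,88],[-20,6,0,0,0,0,88],[-24,7,0,0,0,0,88],[-24,7,0,0,0,0,88],[-24,7,0,0,0,0,88],[-24,7,0,0,0,0,88],[-24,6,0,0,0,0,88],[-20,6,0,0,0,0,88],[-16,5,0,0,0,0,88],[-10,0,0,0,0,0,88],[0,0,0,0,0,0,88],[0,0,0,0,0,0,88]]])

```text
time: 30.32
tool_pos: [0.4539, 0.0475, 0.1959]
eef_rot: [[1.0, 0.0, 0.001], [0.0, -1.0, 0.0], [0.001, -0.0, -1.0]]
wrist_force: [0.8, 0.1, -0.0]
finger_gap: 0.0882
grip_force: 0.0
```

Call:
play_rows(motion=[[[0,0,0,0,0,0,88],[0,0,0,0,0,0,88],[0,0,0,0,0,0,88],[0,0,0,0,0,0,88]]])

```text
time: 30.65
tool_pos: [0.4536, 0.0474, 0.1953]
eef_rot: [[1.0, 0.0, -0.0], [0.0, -1.0, 0.0], [-0.0, -0.0, -1.0]]
wrist_force: [-0.2, -0.6, 0.5]
finger_gap: 0.088
grip_force: 0.0
```

```bash
python3 -c "
from h import *
print(state()['tool_pos']);c,im=snap('w_b');print(state()['tool_pos'])
e=proj(c,[.4525,.047,.026]);sp=proj(c,[.4525,.047,.034]);print(e,sp)
u,v=e.astype(int);r=im[v-55:v+55,u-60:u+60].astype(int);g=r.max(2)
m=((g<145)&(g-r.min(2)<13)).astype(np.uint8)
m=cv2.morphologyEx(m,cv2.MORPH_OPEN,np.ones((9,9)))
for k in cv2.findContours(m,cv2.RETR_EXTERNAL,cv2.CHAIN_APPROX_NONE)[0]:
    if cv2.contourArea(k)>500:
        (a,b),ax,_=cv2.fitEllipse(k);x,y,w,h=cv2.boundingRect(k);print((a+u-60,b+v-55),ax,(x+u-60,y+v-55,w,h))
c2=dict(c)
for dx in(-.033,.033): print(proj(c,[.4525,.047+dx,.02]),proj(c,[.4525+dx,.047,.02]))
cv2.imwrite('pics/bcrop.png',r.astype(np.uint8))
"
```

```text
[0.45364835 0.04735555 0.19530067]
[0.45351852 0.04728896 0.19529592]
[321.78340345 185.42587945] [321.78786763 187.34264608]
(np.float64(321.5646514892578), np.float64(182.14666748046875)) (58.96406936645508, 62.213836669921875) (np.int64(290), np.int64(152), 63, 61)
[352.47990263 184.04039622] [321.78593776 212.99871836]
[291.08026527 184.06133852] [321.77411013 153.31593639]
```

Call:
play_rows(motion=[[[-0.8,0.3,10,0,0,0,88],[0,0,20,0,0,0,88],[0,0,28,0,0,0,88],[0,0,30,0,0,0,88],[0,0,28,0,0,0,88],[0,0,20,0,0,0,88],[0,0,14,0,0,0,88],[0,0,8,0,0,0,84],[0,0,5,0,0,0,80],[0,0,2,0,0,0,76],[0,0,0,0,0,0,73],[0,0,0,0,0,0,71]]])

```text
time: 31.7
tool_pos: [0.4529, 0.0469, 0.031]
eef_rot: [[1.0, -0.0, 0.001], [-0.0, -1.0, 0.0], [0.001, -0.0, -1.0]]
wrist_force: [-0.2, 1.8, -0.4]
finger_gap: 0.0712
grip_force: 0.0
```

Call:
play_rows(motion=[[[0,0,0,0,0,0,69],[0,0,0,0,0,0,68],[0,0,0,0,0,0,67],[0,0,0,0,0,0,66],[0,0,0,0,0,0,64],[0,0,0,0,0,0,61],[0,0,0,0,0,0,59],[0,0,0,0,0,0,59]]], squeeze=40)

```text
time: 32.37
tool_pos: [0.453, 0.0479, 0.0309]
eef_rot: [[1.0, 0.001, 0.002], [0.001, -1.0, 0.001], [0.002, -0.001, -1.0]]
wrist_force: [-0.7, 4.8, 6.2]
finger_gap: 0.0652
grip_force: 40.1
```

Call:
play_rows(motion=[[[0,0,-2,0,0,0,59],[0,0,-3,0,0,0,59],[0,0,-5,0,0,0,59],[0,0,-8,0,0,0,59],[0,0,-14,0,0,0,59],[0,0,-18,0,0,0,59],[0,0,-18,0,0,0,59],[0,0,-16,0,0,0,59],[0,0,-12,0,0,0,59],[0,0,-4,0,0,0,59],[0,0,0,0,0,0,59]]])

```text
time: 33.28
tool_pos: [0.4528, 0.0466, 0.1314]
eef_rot: [[1.0, -0.001, 0.002], [-0.001, -1.0, -0.0], [0.002, 0.0, -1.0]]
wrist_force: [0.3, -0.7, -7.2]
finger_gap: 0.065
grip_force: 40.0
```

Call:
play_rows(motion=[[[1,8,0,0,0,0,59],[2,15,0,0,0,0,59],[3,22,0,0,0,0,59],[4,27,0,0,0,0,59],[4,30,0,0,0,0,59],[4,30,0,0,0,0,59],[4,30,0,0,0,0,59],[4,30,0,0,0,0,59],[4,30,0,0,0,0,59],[4,30,0,0,0,0,59],[4,28,0,0,0,0,59],[3,26,0,0,0,0,59]]])

```text
time: 34.28
tool_pos: [0.492, -0.2616, 0.1289]
eef_rot: [[1.0, -0.001, -0.003], [-0.001, -1.0, 0.0], [-0.003, -0.0, -1.0]]
wrist_force: [0.3, 0.1, -6.4]
finger_gap: 0.0653
grip_force: 40.0
```

Call:
play_rows(motion=[[[2,20,0,0,0,0,59],[2,14,0,0,0,0,59],[0,6,0,0,0,0,59],[0,0,0,0,0,0,59],[0,0,0,0,0,0,59],[0,0,0,0,0,0,59],[0,0,0,0,0,0,59]]])

```text
time: 34.87
tool_pos: [0.4976, -0.2973, 0.1303]
eef_rot: [[1.0, 0.002, -0.0], [0.002, -1.0, 0.001], [-0.0, -0.001, -1.0]]
wrist_force: [0.1, -0.3, -6.0]
finger_gap: 0.0656
grip_force: 40.0
```

```bash
python3 -c "
from h import *
s=state();print(s['tool_pos'],s['wrist_force'],s['finger_gap']);c,im=snap('w_bs')
e=proj(c,[.503,-.333,.008]);print(e,[proj(c,[.503,-.333+d,.010]).round(1) for d in(.044,-.044)],proj(c,[.547,-.333,.012]))
g=im.astype(int).max(2)
for v in range(int(e[1])-60,int(e[1])+6,6): print(v,' '.join('%3d'%q for q in g[v,int(e[0])-70:int(e[0])+71:4]))
"
```

```text
[ 0.4975599  -0.29732565  0.13030448] [ 0.14262499 -0.25405136 -6.03980097] 0.06557033811390794
[361.59297923 191.26510372] [array([312.2, 191.8]), array([411.6, 192. ])] [364.38365348 141.73791355]
131 223 223 223 225 225 225 227 227 227 227 227 227 229 228 228 227 228  39 227 227 227 227 227 226 226 226 225 226 225 225 224 225 225 224 223 224
137 223 223 224 224 225 225 224 227 227 228 226 227 227 227 227 227 228  41 228 227 227 228 226 227 225 226 226 226 226 225 225 224 225 224 225 224
143 222 223 223 223 225 224 224 225 225 225 227 227 226 172 114  59 103 101 103 104 106  91 223 227 225 226 226 225 226 226 225 226 224 224 224 225
149 222 222 223 223 222 225 225 225 225 225 165  66 100 130 143 142 141 141 143 142 141 140 139 139 107 223 226 226 225 225 226 225 225 225 225 224
155 222 223 222 223 223 223 224 224 225  99  98 141 140 142 141 142 142 143 142 141 141 141 141 141 139 141 107 225 225 225 225 225 223 223 224 223
161 161 162 161 162 162 223 223 162  90 138  88  87  87  88  87  86  86  85  85  85  85  84  85  86  84 139 141 136 217 226 224 225 226 224 222 222
167 161 161 160 162 161 161 161  67  90  90  87  87  86  86  86  87  84  88  85  85  85  85  84  83  84 138 139 136 139 220 225 225 225 224 222 223
173 159 161 161 161 160 129  81  68  69  69  69  68  87  86  88  75 116 121 131 123 116  83  85  84  83 137 135 137 136 119 225 224 223 223 222 223
179 159 160 161 134 127 128  59  67  67  67  66  67  67  66 119 140 145 141 141 140 141 140  99  65  65 119 120 120 135 136 209 218 216 216 214 214
185 128 128 129 128 128 127  67  66  67  65  66  67  68 102 110 112 113 115 114 114 112 114 111 101 113 118 117 118 118 120 149 216 216 216 215 214
191 126 128 127 128 127  82  62  63  63  62  61  64  67 115 111 113 112 111 111 112 111 112 110 114 112 119 119 118 118 117 142 216 217 216 216 215
```

The holder edges (u 311–413, top edge v about 142) match the projection of (0.503,-0.333).

Call:
play_rows(motion=[[[2,10,0,0,0,0,59],[2,14,0,0,0,0,59],[1.3,9,0,0,0,0,59],[0,2.8,6,0,0,0,59],[0,0,12,0,0,0,59],[0,0,14,0,0,0,59],[0,0,14,0,0,0,59],[0,0,12,0,0,0,59],[0,0,8,0,0,0,59],[0,0,4,0,0,0,59],[0,0,0,0,0,0,59],[0,0,0,0,0,0,59]]])

```text
time: 35.92
tool_pos: [0.5029, -0.335, 0.0605]
eef_rot: [[1.0, 0.0, 0.0], [0.0, -1.0, -0.0], [0.0, 0.0, -1.0]]
wrist_force: [0.2, -0.8, -7.6]
finger_gap: 0.065
grip_force: 40.0
```

Call:
play_rows(motion=[[[0,0,0,0,0,0,59],[0,0,0,0,0,0,59],[0,0,0,0,0,0,59]]])

```text
time: 36.17
tool_pos: [0.5031, -0.3353, 0.0611]
eef_rot: [[1.0, -0.0, 0.001], [-0.0, -1.0, -0.001], [0.001, 0.001, -1.0]]
wrist_force: [-0.9, 0.6, -6.1]
finger_gap: 0.0652
grip_force: 40.0
```

Call:
play_rows(motion=[[[0,-2,0,0,0,0,59],[0,0,3,0,0,0,59],[0,0,3,0,0,0,59],[0,0,3,0,0,0,59],[0,0,2,0,0,0,59],[0,0,2,0,0,0,59],[0,0,1,0,0,0,59],[0,0,1,0,0,0,59],[0,0,0,0,0,0,59],[0,0,0,0,0,0,59]]])

```text
time: 37.0
tool_pos: [0.5027, -0.333, 0.0454]
eef_rot: [[1.0, -0.0, -0.0], [-0.0, -1.0, -0.0], [-0.0, 0.0, -1.0]]
wrist_force: [0.1, -0.5, -6.6]
finger_gap: 0.0651
grip_force: 40.0
```

Call:
play_rows(motion=[[[0,0,0.7,0,0,0,59],[0,0,0.7,0,0,0,59],[0,0,0.6,0,0,0,59],[0,0,0,0,0,0,59],[0,0,0,0,0,0,59]]])

```text
time: 37.42
tool_pos: [0.5027, -0.333, 0.0434]
eef_rot: [[1.0, 0.0, -0.0], [0.0, -1.0, -0.0], [-0.0, 0.0, -1.0]]
wrist_force: [-0.0, -0.3, -6.4]
finger_gap: 0.0652
grip_force: 40.0
```

Call:
play_rows(motion=[[[0,0,0.5,0,0,0,59],[0,0,0.4,0,0,0,59],[0,0,0.4,0,0,0,59],[0,0,0,0,0,0,59],[0,0,0,0,0,0,59]]])

```text
time: 37.83
tool_pos: [0.5027, -0.333, 0.043]
eef_rot: [[1.0, -0.0, -0.0], [-0.0, -1.0, -0.0], [-0.0, 0.0, -1.0]]
wrist_force: [-3.2, 1.3, 5.0]
finger_gap: 0.065
grip_force: 40.1
```

Contact, at the expected height. I release and back off.

Call:
play_rows(motion=[[[0,0,-0.4,0,0,0,66],[0,0,0,0,0,0,68],[0,0,0,0,0,0,71],[0,0,0,0,0,0,76],[0,0,0,0,0,0,82],[0,0,0,0,0,0,88],[0,0,0,0,0,0,88],[0,0,-10,0,0,0,88],[0,0,-30,0,0,0,88],[0,0,-35,0,0,0,88],[0,0,-35,0,0,0,88],[0,0,-35,0,0,0,88]]])

```text
time: 38.83
tool_pos: [0.5025, -0.3328, 0.1898]
eef_rot: [[1.0, 0.0, 0.0], [0.0, -1.0, -0.0], [0.0, 0.0, -1.0]]
wrist_force: [0.8, 0.3, -0.5]
finger_gap: 0.088
grip_force: 0.0
```

Call:
play_rows(motion=[[[-15,10,-10,0,0,0,88],[-15,20,0,0,0,0,88],[-15,20,0,0,0,0,88],[-10,20,0,0,0,0,88],[0,10,0,0,0,0,88],[0,0,0,0,0,0,88],[0,0,0,0,0,0,88],[0,0,0,0,0,0,88],[0,0,0,0,0,0,88]]])

```text
time: 39.58
tool_pos: [0.449, -0.4111, 0.1975]
eef_rot: [[1.0, 0.003, 0.0], [0.003, -1.0, 0.001], [0.0, -0.001, -1.0]]
wrist_force: [1.1, -0.2, 0.2]
finger_gap: 0.0881
grip_force: 0.0
```

```bash
python3 -c "
from h import *
print(state()['tool_pos'],state()['joint_vel']);c,im=snap('w_end');s=read_camera('scene')[...,::-1];t=read_camera('top')[...,::-1]
print(proj(c,[.503,-.333,.03]));f=lambda a,x,y,w:cv2.resize(a[max(0,y-w*3//4):y+w*3//4,x-w:x+w],(400,300),interpolation=cv2.INTER_CUBIC)
u,v=proj(c,[.503,-.333,.03]).astype(int)
cv2.imwrite('pics/end.png',np.vstack([np.hstack([f(s,243,248,35),f(s,320,200,70)]),np.hstack([f(t,333,190,140),f(im,u,v,60)])]))"
```

```text
[ 0.44899965 -0.41107532  0.1975057 ] [ 0.08641011 -0.08498138  0.37535931  0.00246493  0.18835675 -0.03104506
  0.17950644]
[243.23280755 131.95741429]
```

View pics/end.png

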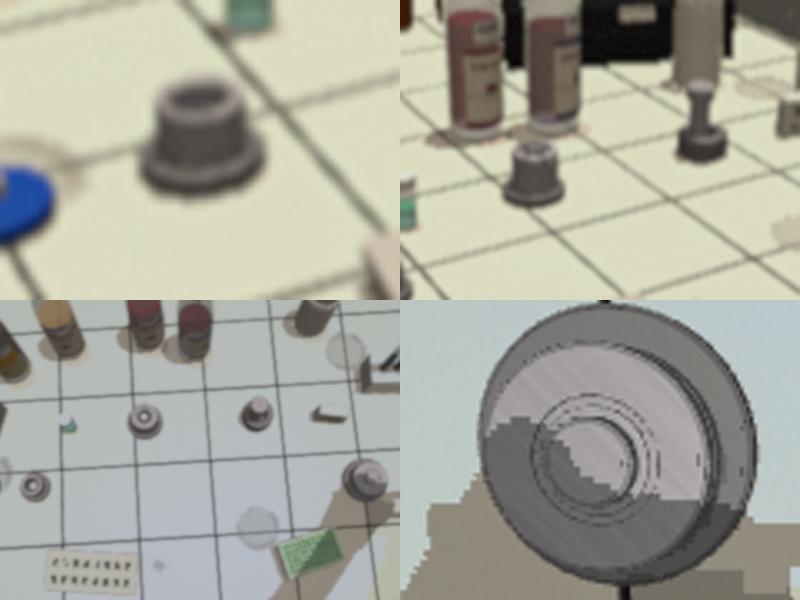

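All four parts stand upright on their holders. The timer and vial have not moved, and the robot is clear.

```bash
python3 -c "
from station import *
print(hand_in())"
```

```text
the job is handed in; nothing more can be done
None
```

The die is apart and handed in at about 40 s: the final pictures showed plunger, ring, sleeve and base each standing upright and fully down on its own grey holder, with the timer, vial and blue look-alike left alone.

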